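# Hold the sprung incubator hatch just below its balance point

### The job

The blue-framed sprung hatch of the small white incubator has to be held part-open for a look at the vials inside. First take the glass vial with the blue cap that was left on the hatch and stand it upright on the bare worktop, handling it gently (a grip of no more than 45 N; glass). Then lift the hatch by its orange bar until it is past its balance point (about 51 degrees open: the red mark on the white scale at the right-hand end of the hinge), bring it back to just below it, with the pointer in the green zone (38 to 48 degrees open), and finish while still holding it there with the gripper; work smoothly, never letting the hatch spring up to its stop or fall, and leave the other things alone.

Things in the scene. Friction and masses are not known exactly. Their poses are not given: they have to be found in the camera images.
- incubator: fixed white housing 180 (x) x 240 (y) x 90 mm high; origin centre of underside, x from front panel to the hinge at the back, y left, z up. On top the hatch: plate 180x236x8 mm, blue frame, clear pane, upper face 102 mm above the worktop when shut. White scale disc, radius 48 mm, at the -y hinge end: green zone 0.66 to 0.84 rad, red mark 0.90 rad = balance; black pointer on hatch.
- hatch (a joint): hatch angle, rad: 0 shut (as it starts), grows as the front is raised, stop at 1.40. Over-centre springs: below the balance point at 0.90 it wants to fall shut, above it to spring up to the stop; it does not stay by itself. At the bar it takes about 4.5 N to lift from shut, 1 N or less near balance, and it pulls up with about 3 N at the stop.
- hinge_mid (a point): middle of the hinge axis, which lies along the incubator's y: at x +95 mm, z +98 mm in the incubator's frame; its axes are the incubator's
- bar_mid (a point): middle of the orange round grip bar, 12 mm thick, 130 mm clear length, parallel to the hinge, 250 mm from it in the plane of the hatch (shut: 98 mm above the worktop, 155 mm in front of the incubator's centre). Window between bar and plate edge 54 mm wide; free in front of and below the bar. Fixed to the hatch, turns with it; axes: the hatch's.
- vial: loose glass vial with blue cap, 23 mm in diameter, 52 mm high, 25 to 42 g, standing upright on the hatch; free worktop to put it on lies in front and to the left of the incubator (robot's left); origin at the centre of its underside, z up
- red_bottle: bystander: loose white bottle with red cap, 45 mm wide, 83 mm high; origin centre of underside
- brown_bottle: bystander: loose brown glass bottle, white cap, 50 mm wide, 113 mm high; origin centre of underside
- timer: bystander: loose pale bench timer, 54x66x22 mm; origin centre of underside
- small_beaker: bystander: loose empty clear beaker, 71 mm wide and high; origin centre of underside
- red_bulb: bystander: loose dark red pipette bulb, 51 mm wide, 70 mm high; origin centre of underside
Mind the look-alikes: they are no part of the job. There is more than one size of the vial; the job needs the smallest.

How it is judged:
By the outcome, as a careful person would: the job done as asked, in the order asked, and still so for the second after the job is handed in, while the arm keeps its last pose, push and grip.
It also fails if it takes over 54 s, if anything falls off the work surface, if the arm or the gripper's body presses on something with over 40 N, if the wrist force passes 120 N, or if a joint passes its speed limit or range.

### The arm

A 6-joint arm with a two-finger parallel gripper is mounted at the origin on a cart in front of the work surface, level with it; the furniture and walls round the work are solid. World frame = base frame: x ahead of the robot, y to its left, z up, the work surface at z = 0. Lengths are in mm, angles in rad, forces in N, time in s.
With the tool pointing down it reaches from about 350 to 850 mm from the base axis. Payload 8.1 kg.
Tool frame: the origin (TCP) lies midway between the tips of the shut fingers; the grasp point (between the pads) lies 19 mm behind it; z points along the fingers, y is the line along which they close (so a half turn about z gives the same grasp; the last joint's range is limited). The gripper opens to 85 mm and grips with 20 to 120 N. Pads are 22 mm wide; open, the fingers measure 114 mm over their backs; the gripper's body (76 mm by 85 mm) begins 54 mm behind the grasp point. The pads swing forward as they close: fully open they stand 13 mm farther back than shut.
Start: joints at [1.165, 0.13, 1.488, -0, 1.523, -0.085], TCP at [189.174, 569.402, 231.292] pointing down, gripper open.
Joint ranges: [-2.96, 2.96], [-0.89, 2.26], [0.02, 2.5], [-1.34, 4.48], [0, 2.73], [-2.66, 2.66]. Speed limits (rad/s): [2.39, 2.39, 2.79, 3.14, 3.14, 3.14].

### API

Orientations are given as a unit quaternion [x, y, z, w].
In Python, from bench import monitor, cams, close_job gives the robot as it stands.
- The arm moves only by the shell command python3 -m jog 'ROWS'. ROWS is JSON, a list that holds one entry, the list of rows, each a list of 5 numbers: the shift along the tool's x, y, z as a fraction of full scale, then the turn about the tool's z as a fraction of full scale, then the opening, from -1 (shut) to 1 (fully open). A call has 1 to 8 rows; each row is the pose to reach, as a shift and turn from the pose commanded when the call began, along the tool's axes at that moment; what a row does not reach only later rows make up. Full scale, the value 1, is 0.1 m for a shift and 30 degrees for a turn. A row lasts 1/12 s, in which the tool goes at most 41.7 mm and 7.16 degrees, less where a joint would pass 70% of its speed; a pose out of reach is approached as far as the arm can. A call with a number of a shift or a turn outside -1 to 1 is refused whole. A call with a gripper value outside its range is refused whole. The fingers move at their own pace and stop on an object; the grip force is fixed at half the most. Time passes only in rows, so rows that repeat a pose let the fingers close. It gives the time, the measured TCP pose, the force, the opening and the grip force at its end, in the units of the state.
- monitor.observe(): the state, without advancing time (a new reading comes with each control period).
- cams.snapshot(name): name is "side" or "top"; returns the picture (384x512x3 uint8, blue, green, red); there is no depth.
- cams.get_calibration(name): a dict with "mtx" (3x3 intrinsics, pixels), "k1" (the pictures are not rectified: a ray, as slopes to the right and down, at radius r is drawn at 1 + k1 r^2 times it, then the intrinsics apply), "R" (3x3) and "t" (3): a world point X has camera coordinates R X + t. Camera axes: x right, y down, z forward; pixel columns grow to the right and rows downward; lengths in mm; the calibration is good to about 2 mm. A picture is of the moment at which its call begins. get_calibration takes no time and is no camera call.
- close_job(): hands the job in; it is judged then, once.
The state is a dict: "t": time; "joints": joint angles; "dq": joint speeds; "joint_efforts": joint torques, N m; "eef_pos": TCP position; "tcp_rot": TCP orientation; "force": force on the tool from outside, world axes, zero at the start; "moment": the same for the moment, N m; "finger_gap": finger opening in mm; "grip_force": force on a finger pad.
Only numpy, scipy, OpenCV 4.12 (cv2) and the standard library are available. Lean on these libraries where they do the work, as an engineer would, in place of code of your own. Each camera call takes 0.05 s, during which the arm holds its last target. There are 200 camera calls.

## Working session

There is one attempt and no reset: what is moved stays moved. The work goes in short steps, Python scripts to look and compute and a shell command to move; the robot and the scene stay as the last step left them, time stands still between calls to the robot, and variables do not carry over. Pictures are saved under pics/ and viewed, at most 10 in all, crops included, and the job is handed in when it is done.

```bash
mkdir -p pics; ls
python3 - <<'E'
from bench import monitor,cams
import cv2,json
s=monitor.observe();print({k:s[k] for k in('t','eef_pos','tcp_rot','force','finger_gap','grip_force')})
for n in('side','top'):
    i=cams.snapshot(n);cv2.imwrite(f'pics/{n}0.png',i);print(n,cams.get_calibration(n))
E
```

```text
pics
{'t': 0.0, 'eef_pos': array([188.97344943, 568.90118021, 230.24883059]), 'tcp_rot': array([ 1.59705985e-01,  9.87164219e-01, -8.68909367e-04, -2.21732617e-04]), 'force': array([ 0.76384719, -0.67031296,  0.58861793]), 'finger_gap': 85.57456352234081, 'grip_force': 0.0}
side {'mtx': array([[377.67633622,   0.        , 256.87306108],
       [  0.        , 377.67633622, 189.00931123],
       [  0.        ,   0.        ,   1.        ]]), 'k1': -0.11384935628915595, 'R': array([[-0.99568474, -0.09271511, -0.00397472],
       [-0.05306546,  0.60397187, -0.7952371 ],
       [ 0.07613111, -0.79159452, -0.60628555]]), 't': array([ 557.77931624,  128.59812419, 1039.72878063])}
top {'mtx': array([[437.69925146,   0.        , 257.9603082 ],
       [  0.        , 437.69925146, 194.20304805],
       [  0.        ,   0.        ,   1.        ]]), 'k1': -0.05063923108124645, 'R': array([[ 0.01349605, -0.99990621, -0.00233183],
       [-0.97866786, -0.0127312 , -0.20505396],
       [ 0.20500504,  0.0050495 , -0.97874789]]), 't': array([ -45.07929153,  565.7138162 , 1454.21473033])}
```

Run:
```python
import cv2
for n in('side','top'):
    cv2.imwrite(f'pics/{n}0b.png',cv2.resize(cv2.imread(f'pics/{n}0.png'),(800,600),interpolation=cv2.INTER_CUBIC))
```

```text
(no output)
```

View pics/side0b.png

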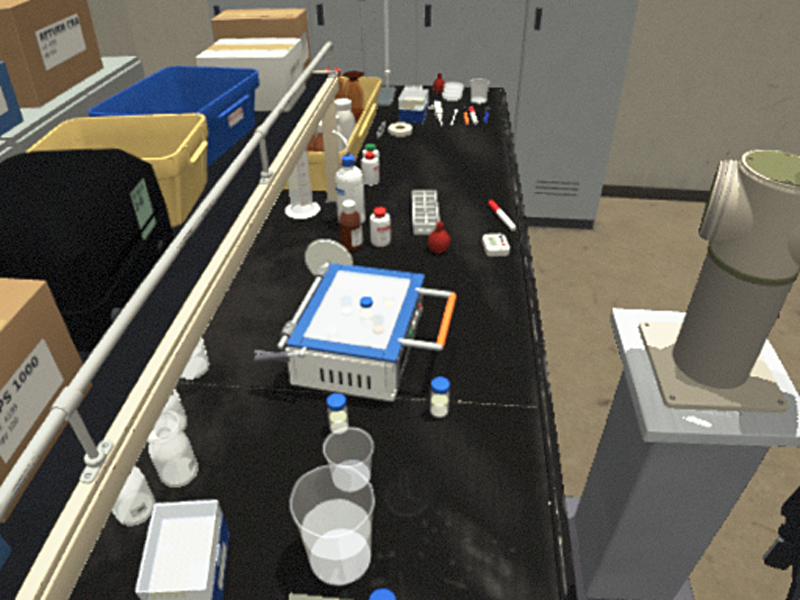

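View pics/top0b.png

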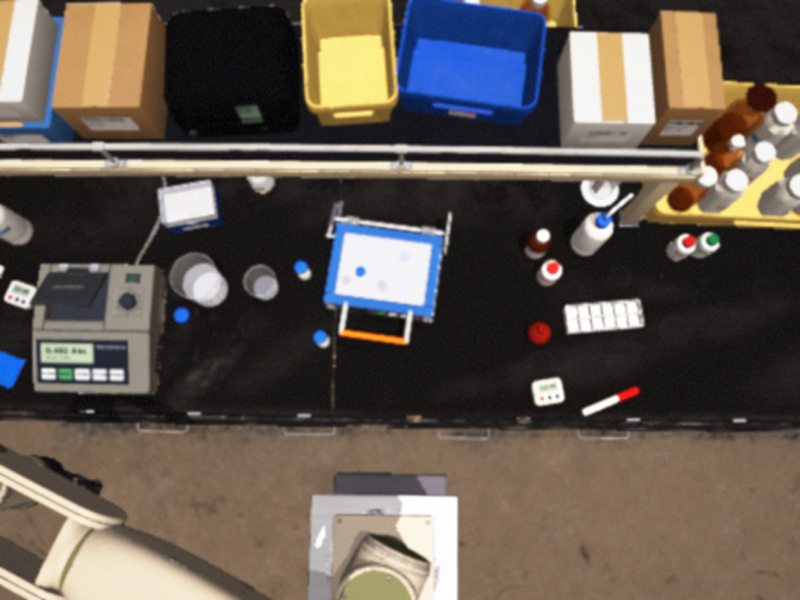

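The side view shows the incubator at about (355,330) and the top view shows it at (385,270), both at 800x600 scale.

There are several blue-capped candidates:
- **On the hatch:** side (366,302), top (360,271).
- **On the worktop:** side (337,410), (440,395) and (382,597), which are top (303,270), (321,339) and (181,315).

The one on the hatch is the smallest and fits "left on the hatch". I'll measure it and confirm it in a crop.

```bash
cat > h.py <<'E'
import cv2,numpy as np
from bench import monitor,cams
from scipy.optimize import least_squares
C={n:cams.get_calibration(n) for n in('side','top')}
def ray(n,uv):
    c=C[n];k=c['mtx']
    p=cv2.undistortPoints(np.array([[uv]],float),k,np.array([c['k1'],0,0,0,0.]))[0,0]
    # cv2 model = drawn 1+k1 r^2 of ray slopes
    d=c['R'].T@np.array([p[0],p[1],1]);return -c['R'].T@c['t'],d/np.linalg.norm(d)
def onz(n,uv,z):
    o,d=ray(n,uv);return o+d*(z-o[2])/d[2]
def tri(a,b):
    A=np.zeros((3,3));v=np.zeros(3);P=[]
    for n,uv in(('side',a),('top',b)):
        o,d=ray(n,uv);M=np.eye(3)-np.outer(d,d);A+=M;v+=M@o;P.append((o,d))
    X=np.linalg.solve(A,v);return X,max(np.linalg.norm(np.cross(X-o,d)) for o,d in P)
def proj(n,X):
    c=C[n];q=c['R']@np.asarray(X,float)+c['t'];s=q[:2]/q[2];s=s*(1+c['k1']*(s@s));return c['mtx'][:2,:2]@s+c['mtx'][:2,2]
def mask(im,h0,h1,s=110,v=60):
    return cv2.inRange(cv2.cvtColor(im,cv2.COLOR_BGR2HSV),(h0,s,v),(h1,255,255))
def blobs(m,amin=8):
    n,l,st,ce=cv2.connectedComponentsWithStats(m)
    return [(st[i],ce[i],l==i) for i in range(1,n) if st[i][4]>=amin]
E
python3 - <<'E'
from h import *
np.set_printoptions(precision=1,suppress=True)
for n in('side','top'):
    im=cv2.imread(f'pics/{n}0.png')
    for nm,h in(('blue',(100,125)),('orange',(8,18))):
        for st,ce,l in blobs(mask(im,*h,s=150 if nm=='orange' else 110)):
            if 150<ce[0]<300 and 130<ce[1]<300:
                q=cv2.boxPoints(cv2.minAreaRect(np.argwhere(l)[:,::-1].astype(np.float32)))
                print(n,nm,st,ce,q.ravel() if st[4]>100 else '')
a=cv2.imread('pics/side0.png')[150:280,175:305];b=cv2.imread('pics/top0.png')[130:230,180:290]
f=lambda x:cv2.resize(x,(400,400),interpolation=cv2.INTER_CUBIC)
cv2.imwrite('pics/crop.png',np.hstack([f(a),f(b)]))
E
```

```text
side blue [ 183  169   89   63 1385] [229.6 201.9] [182.9 220.6 191.8 162.6 271.6 174.9 262.7 232.9]
side blue [231 190   7   7  41] [233.9 192.7] 
side blue [275 240  14  12 121] [281.4 245.8] [273.  246.  281.5 237.5 289.5 245.5 281.  254. ]
side blue [208 251  14  12 126] [214.8 256.6] [208. 251. 221. 251. 221. 262. 208. 262.]
side orange [218 136  12   9  47] [223.9 139.7] 
side orange [219 144   8   8  27] [221.8 146.9] 
side orange [279 188  13  34 163] [285.2 204.7] [277.8 219.6 286.7 186.8 292.9 188.5 284.  221.3]
top blue [ 206  142   78   61 1339] [243.7 172.8] [205.3 193.8 212.5 141.2 283.6 150.9 276.4 203.5]
top blue [187 166  11   9  74] [191.9 170.1] 
top blue [228 171   6   6  25] [230.1 173.3] 
top blue [200 210  10  10  77] [204.1 214.7] 
top orange [218 210  41  11 238] [238.6 215.2] [217.8 215.4 218.6 209.3 258.7 214.6 257.9 220.8]
```

View pics/crop.png

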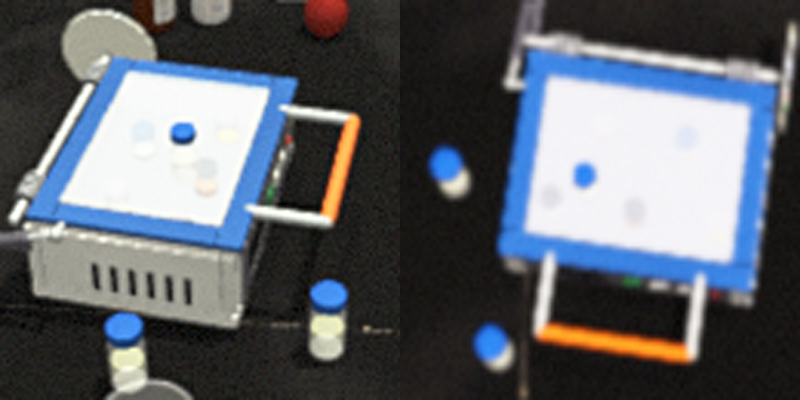

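The crop shows the vial with the saturated blue cap on the pane at left (183,133) and right (585,175). It is clearly smaller than the two worktop vials, so it is the target. The pale vials are inside, under the pane. Next I'll triangulate.

Run:
```python
from h import *
np.set_printoptions(precision=1,suppress=True)
P=lambda *a:print(*a)
cap=tri((233.9,192.7),(230.1,173.3));P('cap',cap)
P('cap onz150',onz('side',(233.9,191.7),152),onz('top',(230.1,173.3),152))
I={n:cv2.imread(f'pics/{n}0.png') for n in('side','top')}
def big(n,h,s,lo=100):
    return max([b for b in blobs(mask(I[n],*h,s=s)) if 150<b[1][0]<300 and 130<b[1][1]<300],key=lambda b:b[0][4])
# bar axis ends
E={}
for n in I:
    l=big(n,(8,18),150)[2];p=np.argwhere(l)[:,::-1].astype(float);c=p.mean(0);u=np.linalg.svd(p-c,full_matrices=False)[2][0]
    if (n=='side' and u[1]<0) or (n=='top' and u[0]>0):u=-u   # towards +y end (left)
    s=(p-c)@u;E[n]=(c+u*s.max(),c+u*s.min(),c)
    P(n,E[n])
for i in range(3):P('bar',tri(E['side'][i],E['top'][i]), onz('side',E['side'][i],98),onz('top',E['top'][i],98))
# frame corners
for n in I:
    l=big(n,(100,125),110)[2];cn=cv2.findContours(l.astype(np.uint8),cv2.RETR_EXTERNAL,cv2.CHAIN_APPROX_NONE)[0]
    cn=max(cn,key=cv2.contourArea)
    q=cv2.minEnclosingTriangle; ap=cv2.approxPolyN(cn,4)[0] if hasattr(cv2,'approxPolyN') else cv2.approxPolyDP(cn,5,True)[:,0]
    P(n,ap.tolist());P([onz(n,x,102).round() for x in ap.astype(float)])
for uv in((191.9,170.1),(204.1,214.7)):P('othervials',onz('top',uv,65))
```

```text
cap (array([614.2,  54.2, 150.6]), np.float64(1.4907811317069228))
cap onz150 [613.   52.3 152. ] [615.4  54.  152. ]
side (array([281. , 220.5]), array([289.7, 187.6]), array([285.2, 204.7]))
top (array([218.2, 212.4]), array([258.3, 217.9]), array([238.6, 215.2]))
bar (array([492.1,  93.8, 101.9]), np.float64(1.5542600770513608)) [490.6  89.9  98. ] [494.3  94.   98. ]
bar (array([474.4, -39.7, 105.2]), np.float64(2.068590104920187)) [472.3 -48.7  98. ] [477.6 -40.   98. ]
bar (array([484.1,  26.1,  97.8]), np.float64(1.792806394134359)) [482.3  26.9  98. ] [485.8  25.9  98. ]
side [[272, 175], [253, 231], [182, 220], [213, 166]]
[array([ 525., -100.,  102.]), array([556., 138., 102.]), array([738., 115., 102.]), array([ 705., -131.,  102.])]
top [[283, 151], [277, 203], [205, 194], [214, 141]]
[array([ 710., -122.,  102.]), array([ 528., -102.,  102.]), array([556., 140., 102.]), array([743., 116., 102.])]
othervials [647.8 193.9  65. ]
othervials [491.1 145.2  65. ]
```

```bash
cat >> h.py <<'E'
from scipy.spatial.transform import Rotation as Ro
def plan(target,yaw=None,pose=None,n=1):
    """split move to world target; yaw = world angle (deg) of tool y; print tool-axis fractions per call"""
    s=monitor.observe();p,R=(s['eef_pos'],Ro.from_quat(s['tcp_rot'])) if pose is None else pose
    y=R.as_matrix()[:,1];y0=np.degrees(np.arctan2(y[1],y[0]))
    dt=0 if yaw is None else -((yaw-y0+90)%180-90)
    d=np.asarray(target)-p
    for i in range(n):
        f=R.inv().apply(d/n)/100;print('call',i,f.round(3),'turn',round(dt/n/30,3))
        R=R*Ro.from_euler('z',dt/n,degrees=True)
    return np.asarray(target,float),R
def st():
    s=monitor.observe();y=Ro.from_quat(s['tcp_rot']).as_matrix()[:,1]
    print('t',round(s['t'],2),'p',s['eef_pos'].round(1),'yaw',round(float(np.degrees(np.arctan2(y[1],y[0]))),1),'F',s['force'].round(1),'gap',round(s['finger_gap'],1),'grip',round(s['grip_force'],1),'z',Ro.from_quat(s['tcp_rot']).as_matrix()[:,2].round(3))
E
python3 -c "
from h import *
st();plan((614,54,215),-7.3,n=6)
print(onz('top',(257,265),0))"
```

```text
t 0.1 p [189.  568.9 230.3] yaw 71.6 F [-0.1 -0.6 -0.1] gap 85.5 grip 0.0 z [-0.001 -0.002 -1.   ]
call 0 [-0.943 -0.591  0.026] turn 0.438
call 1 [-1.053 -0.361  0.026] turn 0.438
call 2 [-1.107 -0.112  0.026] turn 0.438
call 3 [-1.104  0.143  0.026] turn 0.438
call 4 [-1.042  0.39   0.026] turn 0.438
call 5 [-0.926  0.617  0.026] turn 0.438
[326.81083456 -37.3305835    0.        ]
```

```bash
J="python3 -m jog"
python3 -m jog '[[[-0.94,-0.59,0.03,0.44,0.2],[-0.94,-0.59,0.03,0.44,0.2],[-0.94,-0.59,0.03,0.44,0.2],[-0.94,-0.59,0.03,0.44,0.2]]]' | tail -c 400
python3 -m jog '[[[-1,-0.36,0.03,0.44,0.2],[-1,-0.36,0.03,0.44,0.2],[-1,-0.36,0.03,0.44,0.2],[-1,-0.36,0.03,0.44,0.2]]]' >/dev/null
python3 -m jog '[[[-1,-0.11,0.03,0.44,0.2],[-1,-0.11,0.03,0.44,0.2],[-1,-0.11,0.03,0.44,0.2],[-1,-0.11,0.03,0.44,0.2]]]' >/dev/null
python3 -m jog '[[[-1,0.14,0.03,0.44,0.0],[-1,0.14,0.03,0.44,0.0],[-1,0.14,0.03,0.44,0.0],[-1,0.14,0.03,0.44,0.0]]]' >/dev/null
python3 -c "
from h import *
st();plan((614,54,215),-7.3,n=3)"
```

```text
t: 0.43
eef_pos: [262.5, 480.1, 227.5]
tcp_rot: [0.274, 0.962, -0.001, 0.001]
force: [-0.1, -0.6, -0.6]
finger_gap: 51.3
grip_force: 0.0
t 1.43 p [455.6 243.5 218.9] yaw 18.7 F [-1.1  0.3  0.3] gap 42.8 grip 0.0 z [-0.    -0.001 -1.   ]
call 0 [-0.768  0.298  0.013] turn 0.289
call 1 [-0.714  0.41   0.013] turn 0.289
call 2 [-0.644  0.513  0.013] turn 0.289
```

```bash
python3 -m jog '[[[-0.77,0.3,0.01,0.29,0.0],[-0.77,0.3,0.01,0.29,0.0],[-0.77,0.3,0.01,0.29,0.0]]]' >/dev/null
python3 -m jog '[[[-0.71,0.41,0.01,0.29,0.0],[-0.71,0.41,0.01,0.29,0.0],[-0.71,0.41,0.01,0.29,0.0]]]' >/dev/null
python3 -m jog '[[[-0.64,0.51,0.01,0.29,0.0],[-0.64,0.51,0.01,0.29,0.0],[-0.64,0.51,0.01,0.29,0.0],[-0.64,0.51,0.01,0.29,0.0],[-0.64,0.51,0.01,0.29,0.0]]]' >/dev/null
python3 - <<'E'
from h import *
st();plan((614,54,113),-7.3)
a=cams.snapshot('side')[110:240,165:325];cv2.imwrite('pics/pre.png',cv2.resize(a,(738,600),interpolation=cv2.INTER_CUBIC))
E
```

```text
t 2.35 p [612.5  58.2 215.8] yaw -7.2 F [ 0.6  0.2 -0.6] gap 42.5 grip 0.0 z [-0.001  0.001 -1.   ]
call 0 [-0.04   0.021  1.028] turn 0.004
```

View pics/pre.png

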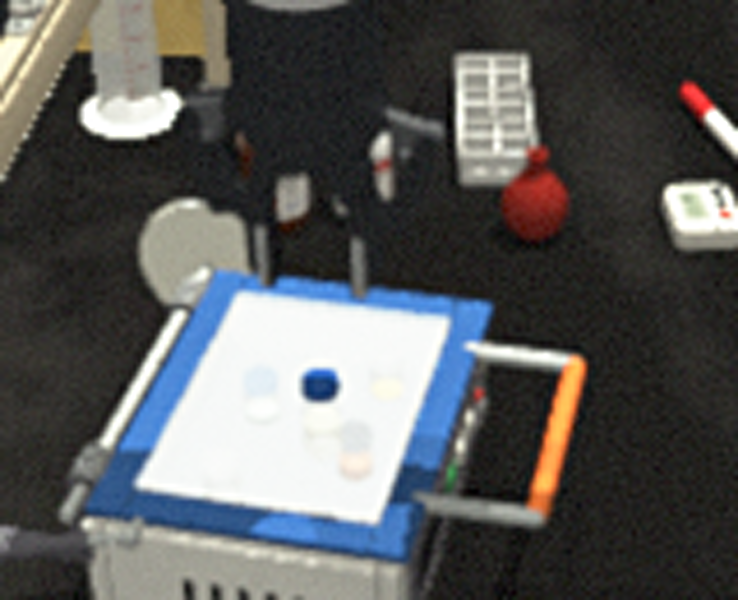

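The fingers' tips at (262,290) and (358,290) straddle the line above the vial at (320,385), so the approach is consistent. I'll descend, then close in small steps while watching the grip.

```bash
python3 -m jog '[[[-0.04,0.02,0.3,0,0],[-0.04,0.02,0.6,0,0],[-0.04,0.02,0.8,0,0],[-0.04,0.02,0.93,0,0],[-0.04,0.02,1,0,0],[-0.04,0.02,1,0,-0.3]]]' >/dev/null
python3 -c "
from h import *
st()"
python3 -m jog '[[[0,0,0.02,0,-0.3],[0,0,0.02,0,-0.4],[0,0,0.02,0,-0.4]]]' 
python3 -m jog '[[[0,0,0,0,-0.43],[0,0,0,0,-0.43]]]' |tail -2
python3 -m jog '[[[0,0,0,0,-0.45],[0,0,0,0,-0.45]]]' |tail -2
python3 -m jog '[[[0,0,0,0,-0.46],[0,0,0,0,-0.46]]]' |tail -2
```

```text
t 2.9 p [613.2  53.4 115. ] yaw -7.2 F [-0.7 -0.7  0.1] gap 31.7 grip 0.0 z [-0.002  0.    -1.   ]
t: 3.15
eef_pos: [615.4, 52.4, 116.1]
tcp_rot: [0.751, 0.661, 0.001, 0.001]
force: [-0.5, 0.1, -1.3]
finger_gap: 25.9
grip_force: 0.1
finger_gap: 24.3
grip_force: 0.0
finger_gap: 23.4
grip_force: 0.0
finger_gap: 22.8
grip_force: 0.2
```

```bash
python3 -m jog '[[[0,0,0,0,-0.47],[0,0,0,0,-0.47]]]' |tail -2
python3 -m jog '[[[0,0,0,0,-0.48],[0,0,0,0,-0.48]]]' |tail -2
python3 -m jog '[[[0,0,0,0,-0.49],[0,0,0,0,-0.49]]]' |tail -2
```

```text
finger_gap: 22.7
grip_force: 6.7
finger_gap: 22.5
grip_force: 16.0
finger_gap: 22.6
grip_force: 25.9
```

```bash
python3 -c "
from h import *
st();print(np.mean([(cams.snapshot('top'),monitor.observe()['eef_pos'])[1] for _ in range(4)],0).round(1))"
python3 -m jog '[[[0,0,-0.1,0,-0.485],[0,0,-0.35,0,-0.485],[0,0,-0.65,0,-0.485],[0,0,-0.9,0,-0.485],[0,0,-1,0,-0.485]]]'
python3 - <<'E'
from h import *
st();plan((430,220,213),-7.3,n=2)
a=cams.snapshot('side')[80:240,165:325];cv2.imwrite('pics/lift.png',cv2.resize(a,(600,600),interpolation=cv2.INTER_CUBIC))
E
```

```text
t 4.15 p [614.5  52.2 114.5] yaw -7.3 F [ 0.4 -0.9  2.5] gap 22.6 grip 25.9 z [ 0. -0. -1.]
[614.5  52.3 114.5]
t: 4.77
eef_pos: [616.0, 52.4, 219.5]
tcp_rot: [0.751, 0.661, 0.002, 0.002]
force: [1.1, 0.5, -0.8]
finger_gap: 22.3
grip_force: 25.8
t 4.77 p [616.   52.4 219.5] yaw -7.3 F [ 1.1  0.5 -0.8] gap 22.3 grip 25.8 z [ 0.006  0.    -1.   ]
call 0 [ 0.713 -1.029  0.027] turn 0.0
call 1 [ 0.713 -1.029  0.027] turn 0.0
```

View pics/lift.png

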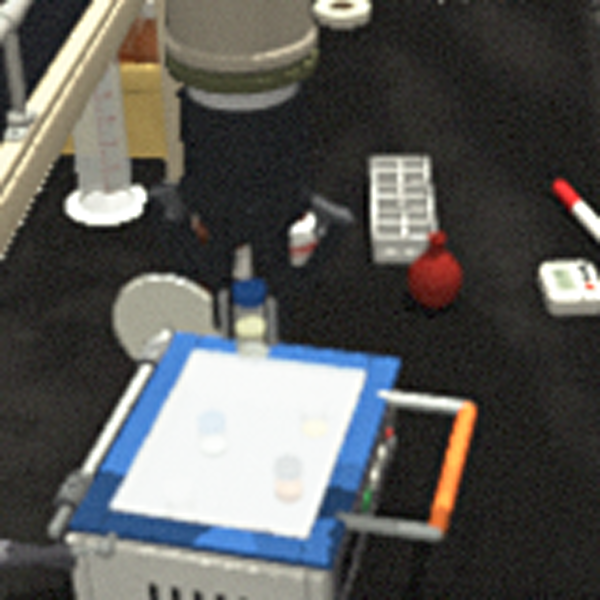

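The vial is held upright between the fingers at (250,315), clear of the hatch. Next I'll carry it to the free spot at (430,220).

```bash
python3 -m jog '[[[0.1,-0.15,0.01,0,-0.485],[0.3,-0.45,0.02,0,-0.485],[0.5,-0.75,0.03,0,-0.485],[0.71,-1,0.03,0,-0.485]]]' |tail -1
python3 -m jog '[[[0.2,-0.3,0.01,0,-0.485],[0.4,-0.6,0.02,0,-0.485],[0.57,-0.85,0.03,0,-0.485],[0.68,-0.97,0.03,0,-0.485],[0.71,-1.04,0.03,0,-0.485]]]' |tail -1
python3 -m jog '[[[0.71,-1,0.03,0,-0.485],[0.71,-1,0.03,0,-0.485]]]' |head -0
python3 -c "
from h import *
st();plan((430,220,113),-7.3)"
```

```text
grip_force: 25.8
t 5.32 p [460.8 192.3 207.5] yaw -7.3 F [-0.3  1.5 -0.2] gap 22.4 grip 25.8 z [-0.002 -0.    -1.   ]
call 0 [ 0.236 -0.339  0.946] turn -0.001out of range: a shift must lie within [-1, 1]
Exception ignored on flushing sys.stdout:
BrokenPipeError: [Errno 32] Broken pipe
```

```bash
python3 -m jog '[[[0.1,-0.15,0.05,0,-0.485],[0.2,-0.3,0.2,0,-0.485],[0.24,-0.34,0.45,0,-0.485],[0.24,-0.34,0.7,0,-0.485],[0.24,-0.34,0.85,0,-0.485],[0.24,-0.34,0.9,0,-0.485],[0.24,-0.34,0.9,0,-0.485]]]' |tail -1
python3 - <<'E'
from h import *
print(np.mean([(cams.snapshot('top'),monitor.observe()['eef_pos'])[1] for _ in range(4)],0).round(1));st()
cv2.imwrite('pics/carry.png',cv2.resize(np.hstack([cams.snapshot('side')[180:300,215:345],cams.snapshot('top')[130:250,130:260]]),None,fx=3,fy=3,interpolation=cv2.INTER_CUBIC))
E
```

```text
grip_force: 25.8
[432.4 219.9 119.7]
t 6.1 p [433.2 220.2 120.6] yaw -7.3 F [ 1.   0.4 -0.2] gap 22.2 grip 25.8 z [ 0.002  0.001 -1.   ]
```

View pics/carry.png

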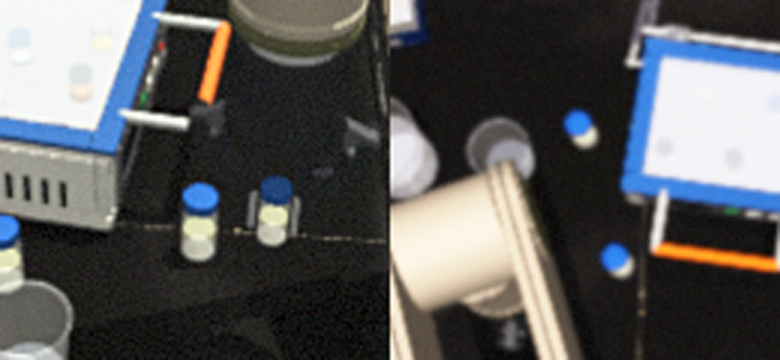

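The vial is upright in the grip at (275,210) in the side half. The neighbour vial stands about 95 mm away and the spot below is bare. I'll lower it and feel for the worktop.

```bash
python3 -m jog '[[[0,0,0.1,0,-0.485],[0,0,0.35,0,-0.485],[0,0,0.6,0,-0.485],[0,0,0.8,0,-0.485],[0,0,0.93,0,-0.485],[0,0,1,0,-0.485],[0,0,1,0,-0.485]]]' |grep -E 'pos|force'
python3 -m jog '[[[0,0,0.02,0,-0.485],[0,0,0.04,0,-0.485],[0,0,0.05,0,-0.485]]]' |grep -E 'pos|force'
python3 -c "
from h import *
print(np.mean([(cams.snapshot('top'),monitor.observe()['eef_pos'])[1] for _ in range(3)],0).round(1));st()"
```

```text
eef_pos: [430.8, 219.3, 17.3]
force: [-0.3, 0.8, 0.4]
grip_force: 25.8
eef_pos: [433.1, 220.3, 15.2]
force: [0.8, -0.4, -0.1]
grip_force: 25.8
[432.8 220.2  14.9]
t 7.18 p [432.7 220.1  14.9] yaw -7.3 F [ 0.3 -0.6 -1. ] gap 22.4 grip 25.8 z [ 0.001  0.    -1.   ]
```

```bash
python3 -m jog '[[[0,0,0.01,0,-0.485],[0,0,0.015,0,-0.485],[0,0,0.015,0,-0.485]]]' |grep -E 'pos|force'
python3 -m jog '[[[0,0,0.005,0,-0.485],[0,0,0.01,0,-0.485],[0,0,0.01,0,-0.485]]]' |grep -E 'pos|force'
```

```text
eef_pos: [432.2, 219.9, 12.8]
force: [-0.7, -0.5, -0.9]
grip_force: 25.8
eef_pos: [432.3, 220.0, 12.4]
force: [-2.8, -0.8, 8.0]
grip_force: 26.5
```

Contact is felt at 8 N. I'll ease off slightly, release gently and retreat.

```bash
python3 -m jog '[[[0,0,-0.005,0,-0.485],[0,0,-0.005,0,-0.47],[0,0,-0.005,0,-0.45],[0,0,-0.005,0,-0.4],[0,0,-0.005,0,-0.3],[0,0,-0.005,0,-0.1],[0,0,-0.005,0,0],[0,0,-0.005,0,0]]]' |grep -E 'pos|force|gap'
python3 -m jog '[[[0,0,-0.1,0,0],[0,0,-0.35,0,0],[0,0,-0.7,0,0],[0,0,-1,0,0]]]' |tail -1
python3 -m jog '[[[0,0,-0.4,0,0],[0,0,-0.8,0,0],[0,0,-1,0,0]]]' |grep -E 'pos|force'
python3 -c "
from h import *
st();plan((484,26,215),-7.3,n=2)
cv2.imwrite('pics/stood.png',cv2.resize(np.hstack([cams.snapshot('side')[180:300,215:345],cams.snapshot('top')[130:250,130:260]]),None,fx=3,fy=3,interpolation=cv2.INTER_CUBIC))"
```

```text
eef_pos: [432.2, 219.9, 12.2]
force: [-0.6, -0.6, -0.9]
finger_gap: 42.7
grip_force: 0.0
grip_force: 0.0
eef_pos: [433.9, 220.6, 218.8]
force: [1.2, 0.3, 1.3]
grip_force: 0.0
t 8.93 p [433.9 220.6 218.8] yaw -7.3 F [1.2 0.3 1.3] gap 43.1 grip 0.0 z [ 0.007  0.003 -1.   ]
call 0 [-0.934  0.372  0.018] turn 0.0
call 1 [-0.933  0.372  0.018] turn 0.0
```

View pics/stood.png

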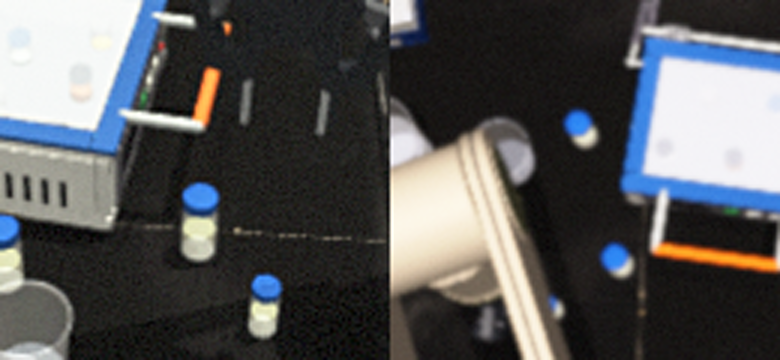

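The vial stands upright at (264,305) in the side half, on bare worktop. On to the bar.

```bash
python3 -m jog '[[[-0.3,0.12,0,0,0],[-0.6,0.25,0.01,0,0],[-0.93,0.37,0.02,0,0]]]' |tail -1
python3 -m jog '[[[-0.4,0.15,0,0,0],[-0.75,0.3,0.01,0,0],[-0.93,0.37,0.02,0,0],[-0.93,0.37,0.02,0,0],[-0.93,0.37,0.02,0,0]]]' |tail -1
python3 - <<'E'
from h import *
print(np.mean([(cams.snapshot('top'),monitor.observe()['eef_pos'])[1] for _ in range(3)],0).round(1));st();plan((484,26,79),-7.3,n=2)
I=cams.snapshot('side');T=cams.snapshot('top');np.set_printoptions(precision=1,suppress=True)
for n,im in(('side',I),('top',T)):
    for s_,ce,l in blobs(mask(im,8,18,s=150)):
        if 200<ce[0]<300 and 170<ce[1]<230: print(n,s_,ce)
cv2.imwrite('pics/bar.png',cv2.resize(I[110:240,185:345],(738,600),interpolation=cv2.INTER_CUBIC))
E
```

```text
grip_force: 0.0
grip_force: 0.0
[481.6  26.6 207.8]
t 9.85 p [481.6  27.  208. ] yaw -7.2 F [0.7 0.2 0.7] gap 42.8 grip 0.0 z [-0.001  0.    -1.   ]
call 0 [-0.004  0.013  0.645] turn 0.001
call 1 [-0.004  0.013  0.645] turn 0.001
side [279 188  14  34 177] [285.2 204.9]
top [218 211  11   6  43] [223.1 213.7]
top [239 213   7   7  38] [242.1 215.7]
top [256 216   3   5  13] [256.8 218.2]
```

View pics/bar.png

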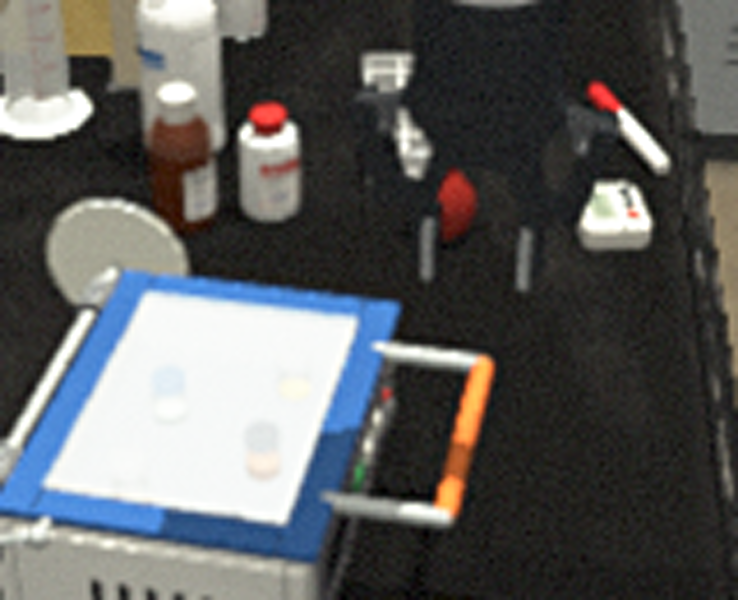

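The fingers' tips at (427,270) and (524,280) straddle the bar, whose middle is at (467,435). I'll descend around it.

```bash
python3 -m jog '[[[0,0.02,0.2,0,0],[0,0.02,0.5,0,0],[0,0.02,0.8,0,0],[0,0.02,0.95,0,0],[0,0.02,1,0,0]]]' |grep -E 'pos|force'
python3 -m jog '[[[0,0,0.1,0,0],[0,0,0.2,0,0],[0,0,0.28,0,0],[0,0,0.28,0,-0.3],[0,0,0.28,0,-0.5],[0,0,0.28,0,-0.6]]]' |grep -E 'pos|force|gap'
python3 -m jog '[[[0,0,0,0,-0.64],[0,0,0,0,-0.66],[0,0,0,0,-0.68],[0,0,0,0,-0.68]]]' |grep -E 'pos|force|gap'
```

```text
eef_pos: [481.4, 26.9, 104.7]
force: [-0.3, -0.1, -0.6]
grip_force: 0.0
eef_pos: [484.6, 25.8, 81.0]
force: [-0.3, -0.3, -0.1]
finger_gap: 17.1
grip_force: 0.0
eef_pos: [484.3, 25.8, 80.6]
force: [-0.1, 0.8, -0.1]
finger_gap: 13.2
grip_force: 0.0
```

```bash
python3 -m jog '[[[0,0,0,0,-0.7],[0,0,0,0,-0.72],[0,0,0,0,-0.72]]]' |grep -E 'force|gap'
python3 -m jog '[[[0,0,0,0,-0.74],[0,0,0,0,-0.76],[0,0,0,0,-0.76]]]' |grep -E 'force|gap'
python3 -c "
from h import *
print(np.mean([(cams.snapshot('top'),monitor.observe()['eef_pos'])[1] for _ in range(3)],0).round(1));st()"
```

```text
force: [-2.3, -0.1, 1.3]
finger_gap: 12.3
grip_force: 1.2
force: [-5.2, 0.5, 4.1]
finger_gap: 10.8
grip_force: 28.6
[483.7  25.9  80.3]
t 11.85 p [483.7  25.9  80.3] yaw -7.3 F [-5.4  0.1  5. ] gap 10.7 grip 28.6 z [-0.001  0.    -1.   ]
```

```bash
python3 -m jog '[[[0,0,-0.05,0,-0.76],[0,0.005,-0.125,0,-0.76],[0,0.012,-0.25,0,-0.76],[0,0.03,-0.37,0,-0.76],[0,0.05,-0.5,0,-0.76],[0,0.08,-0.62,0,-0.76],[0,0.11,-0.74,0,-0.76]]]' |grep -E 'pos|force|gap'
python3 - <<'E'
from h import *
I=cams.snapshot('side');T=cams.snapshot('top');st();np.set_printoptions(precision=1,suppress=True)
for n,im in(('side',I),('top',T)):
    for s_,ce,l in blobs(mask(im,8,18,s=150)):
        if 200<ce[0]<320 and 130<ce[1]<240: print(n,s_,ce)
print(proj('side',(495,24.4,172)),proj('top',(495,24.4,172)))
cv2.imwrite('pics/l1.png',I)
E
```

```text
eef_pos: [494.6, 24.4, 155.1]
force: [-0.5, -0.2, -4.8]
finger_gap: 11.1
grip_force: 27.7
t 12.53 p [495.1  24.4 156.8] yaw -7.3 F [-8.5  0.7 -1.1] gap 10.6 grip 28.1 z [-0. -0. -1.]
side [219 137  10   6  29] [223.6 139.1]
side [218 143   7   6  23] [221.3 145.3]
side [275 167  11  32 136] [281.  184.1]
top [217 203   7   6  31] [219.8 206. ]
top [245 208   3   5  10] [245.9 209.9]
top [257 209   3   5  11] [258.  211.3]
[281.4 181.2] [238.  208.6]
```

```bash
python3 -m jog '[[[0,0.04,-0.118,0,-0.76],[0,0.085,-0.235,0,-0.76],[0,0.135,-0.35,0,-0.76],[0,0.195,-0.46,0,-0.76],[0,0.255,-0.57,0,-0.76],[0,0.325,-0.67,0,-0.76],[0,0.4,-0.775,0,-0.76],[0,0.475,-0.87,0,-0.76]]]' |grep -E 'pos|force|gap'
cat > look.py <<'E'
from h import *
I=cams.snapshot('side');T=cams.snapshot('top');st();np.set_printoptions(precision=1,suppress=True)
def end(im,lo,sgn,n):
    b=[b for b in blobs(mask(im,8,18,s=150)) if 200<b[1][0]<340 and lo<b[1][1]<240]
    l=sum(x[2].astype(int) for x in b);p=np.argwhere(l)[:,::-1].astype(float);c=p.mean(0);u=np.linalg.svd(p-c,full_matrices=False)[2][0]
    s=(p-c)@u
    if sgn(u)<0:s=-s;u=-u
    return c+u*s.max()
a=end(I,85,lambda u:u[1],'side');b=end(T,120,lambda u:-u[0],'top')
X,e=tri(a,b);h=np.array([732,-6,98.]);ax=np.array([.992,-.127,0]);d=X-h
print('left end',a,b,X,e,'theta from view',np.arctan2(d[2],-d@ax),'radius',np.hypot(d[2],d@ax))
p=monitor.observe()['eef_pos'];o=np.array([483.7,25.9,80.3]);q=p-o
print('theta from tcp',np.arctan2(q[2],250-q@ax),'r',np.hypot(q[2],250-q@ax))
cv2.imwrite('pics/look.png',I)
E
python3 look.py
```

```text
eef_pos: [541.5, 18.5, 244.3]
force: [-12.7, 0.4, 7.6]
finger_gap: 10.9
grip_force: 27.9
t 13.3 p [543.2  18.3 246.2] yaw -7.3 F [-15.7   1.7  10.7] gap 10.7 grip 28.3 z [ 0.003 -0.    -1.   ]
left end [263.2 163.8] [216.9 183.7] [545.   85.1 264.5] 8.468131946300913 theta from view 0.7013718747811379 radius 257.9924283071016
theta from tcp 0.7176520525394222 r 252.28737119471438
```

```bash
python3 -m jog '[[[0,0.06,-0.08,0,-0.76],[0,0.125,-0.155,0,-0.76],[0,0.195,-0.23,0,-0.76],[0,0.27,-0.3,0,-0.76],[0,0.345,-0.36,0,-0.76],[0,0.425,-0.42,0,-0.76],[0,0.485,-0.465,0,-0.76],[0,0.55,-0.51,0,-0.76]]]' |grep -E 'pos|force|gap'
python3 look.py
```

```text
eef_pos: [598.0, 11.3, 296.0]
force: [-2.9, 0.6, 4.1]
finger_gap: 10.4
grip_force: 26.9
t 14.07 p [598.5  11.3 296.2] yaw -7.3 F [-4.8  0.4  7.6] gap 10.7 grip 27.4 z [ 0.005 -0.    -1.   ]
left end [238.1 141.4] [217.9 161.6] [600.1  78.5 316. ] 7.232316695101028 theta from view 0.9949031728881583 radius 259.89806880398316
theta from tcp 1.0146381121542607 r 254.24554541159534
```

Hatch angle is about 1.0 rad by both the camera and the TCP, so it is past balance. Now I'll bring it back to 0.75 rad.

```bash
python3 -m jog '[[[0,-0.06,0.04,0,-0.76],[0,-0.145,0.1,0,-0.76],[0,-0.225,0.16,0,-0.76],[0,-0.3,0.225,0,-0.76],[0,-0.375,0.295,0,-0.76],[0,-0.43,0.345,0,-0.76],[0,-0.46,0.38,0,-0.76],[0,-0.48,0.4,0,-0.76]]]' |grep -E 'pos|force|gap'
python3 -m jog '[[[0,0,0,0,-0.76],[0,0,0,0,-0.76],[0,0,0,0,-0.76],[0,0,0,0,-0.76]]]' |tail -1
python3 look.py
python3 -c "
from h import *
I=cams.snapshot('side');T=cams.snapshot('top')
cv2.imwrite('pics/end.png',cv2.resize(np.hstack([I[90:290,175:335],T[110:310,170:330]]),(800,500),interpolation=cv2.INTER_CUBIC))"
```

```text
eef_pos: [548.8, 17.6, 253.0]
force: [-4.8, 0.2, 4.1]
finger_gap: 10.8
grip_force: 27.6
grip_force: 27.8
t 15.17 p [548.9  17.6 253.1] yaw -7.3 F [-6.9  0.8  4.6] gap 10.8 grip 27.8 z [-0.  0. -1.]
left end [258.5 160.5] [216.9 181.4] [553.2  84.3 271.5] 5.837082660904226 theta from view 0.7431367886799997 radius 256.4589083752433
theta from tcp 0.7535050187257998 r 252.6024351460727
```

View pics/end.png

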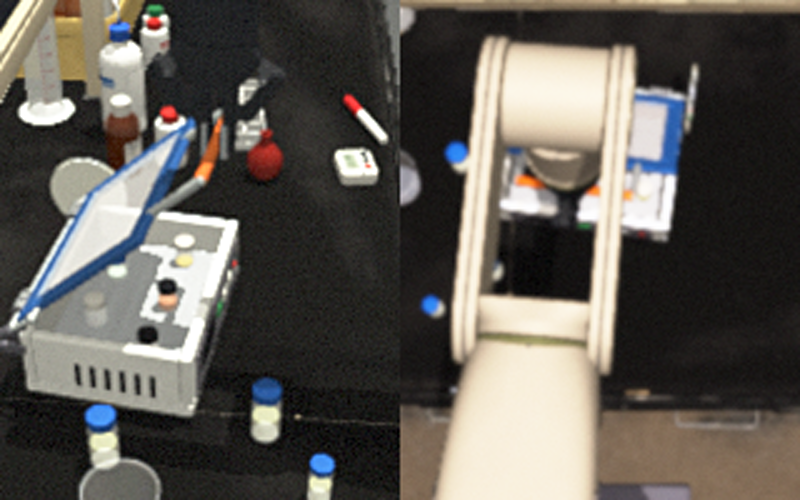

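The picture shows the hatch part-open with the bar in the fingers at (210,145). The small vial stands at (320,478) and the bystanders are undisturbed. Both measures give about 0.75 rad, the middle of the green zone, and the hatch is steady.

```bash
python3 -c "
from bench import close_job
print(close_job())"
```

```text
the job is handed in; nothing more can be done
None
```

The job is handed in: the small vial stands upright on the bare worktop (grip about 26 N), and the hatch went to about 1.0 rad and is held by its bar at about 0.75 rad (43°), mid-green by camera and arm position; the scale pointer itself was not read.

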